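# Lay the carton down in its shipping case and flip the lid shut

## Robot

A 6-joint arm with a two-finger parallel gripper is mounted at the origin on the work surface. World frame = base frame: x ahead of the robot, y to its left, z up, the work surface at z = 0. Lengths are in mm, angles in rad, forces in N, time in s.
With the tool pointing down it reaches from about 250 to 775 mm from the base axis. Payload 4 kg.
Tool frame: the origin (TCP) lies at the very end of the fingers, on their centre line; the grasp point (between the pads) lies 19 mm behind it (r.grip_depth is the distance from the TCP to the grasp point, in mm); z points along the fingers, y is the direction in which the jaws open and shut (so a half turn about z gives the same grasp; the last joint's range is limited). The gripper opens to 85 mm and grips with 20 to 120 N. Pads are 22 mm wide; open, the fingers measure 114 mm over their backs; the gripper's body (76 mm by 85 mm) begins 54 mm behind the grasp point. The pads swing forward as they close: fully open they stand 13 mm farther back than shut.
Start: joints at [-1.41, 0.087, 1.371, -0, 1.684, -0.103], TCP at [143.409, -530.991, 231.341] pointing down, gripper open.
Joint ranges: [-3.1, 3.1], [-0.76, 2.03], [0.27, 2.55], [-1.08, 4.22], [0.17, 2.65], [-2.57, 2.57]. Speed limits (rad/s): [2.79, 2.79, 3.14, 3.14, 3.14, 3.14].

## Interface

Orientations are given as a rotation vector (axis times angle).
In Python, from bench import r gives the robot as it stands.
- The arm moves only by the tool arm_command, never from a script. Its argument "moves" is a list of rows, each a list of 7 numbers: the gripper command: -1 is fully open, 1 is shut, values between are in proportion, then the shift along the tool's x, y, z in units of 30 cm (1.0 is 30 cm), then the turn, a rotation vector about the tool's x, y, z in units of pi/2 rad (1.0 is pi/2 rad). In form: [[grip, dx, dy, dz, rx, ry, rz], ...]. A call has 1 to 10 rows; each row shifts and turns the commanded pose from where the row before left it, along the tool's axes as they then stand; what a row does not reach is not made up. A row lasts 1/12 s, in which the tool goes at most 41.7 mm and 7.16 degrees, less where a joint would pass 70% of its speed; a pose out of reach is approached as far as the arm can. A call with a number of a shift or a turn outside -1 to 1 is refused whole. A call with a gripper value outside its range is refused whole. The fingers move at their own pace and stop on an object; "grip_force" is the grip in N (left out, the last holds). Time passes only in rows, so rows that do not move let the fingers close. It gives the time, the measured TCP pose, the force and the opening at its end, in the units of the state.
- r.get_state(): the state, without advancing time (a new reading comes with each control period).
- r.get_image(name): name is "side" or "top" or "wrist"; returns a dict with "pixels" (480x640x3 uint8, red, green, blue), "range_z" (480x640 float32, mm along the optical axis (not along the pixel's ray), 0 where there is no reading), "fx", "fy", "cx", "cy" (pixels), "k1" (the pictures are not rectified: a ray, as slopes to the right and down, at radius r is drawn at 1 + k1 r^2 times it, then the intrinsics apply), "rvec" (rotation vector, rad) and "tvec" (3), from world to camera coordinates, as OpenCV has them; the wrist camera has in their place "T_tool_cam" (4x4, takes a point from camera to tool coordinates, whose origin is the TCP and whose axes are the flange's). Camera axes: x right, y down, z forward; pixel columns grow to the right and rows downward; lengths in mm; the calibration is good to about 2 mm. A picture is of the moment at which its call begins: read the wrist's pose just before it.
- r.finish_job(): hands the job in, once; it reports no verdict.
The state is a dict: "time": time; "qpos": joint angles; "joint_vel": joint speeds; "tau": joint torques, N m; "eef_pos": TCP position; "orientation": TCP orientation; "contact_force": force on the tool from outside, world axes, zero at the start; "moment": the same for the moment, N m; "finger_gap": opening from 0.0 (shut) to 1.0 (fully open).
Only numpy, scipy, OpenCV 4.12 (cv2) and the standard library are available. Lean on these libraries where they do the work, as an engineer would, in place of code of your own. Each camera call takes 0.05 s, during which the arm holds its last target.

## Task

The orange carton is standing on end at one end of the open white shipping case: push it over, without picking it up, so that it lies flat on the case's floor in the free space beside the small grey box, which stays standing at the other end. Then push the blue lid over from behind and press it fully shut. Only push, never lift or carry anything, leave the things around the case where they are, and finish clear of the case.

Things in the scene. Friction and masses are not known exactly. Their poses are not given: they have to be found in the camera images.
- case: white open-topped shipping case, fixed to the table, 145 (its x) x 280 (its y) x 62 mm high, walls and floor 5 mm thick; origin at the centre of its underside, z up. The lid is hinged along its +x long wall. The carton stands near one end wall (its +y or its -y end, it varies), the small grey box near the other; between them about 180 mm of floor are free
- lid (a joint): angle of the blue lid about its hinge, rad: 0 = fully shut (horizontal), 1.57 = upright, about 1.7 to 1.95 at the start (leaning outward, away from the case); stop at 2.0. The hinge is stiff: the lid stays wherever it is left, and takes about 2 to 3 N at its free edge to move. It does not latch. Shut, its upper face is 70 mm above the table
- lid_hinge (a point): middle of the lid's hinge line, on the top of the case's +x wall, 62 mm above the table: at (72.5, 0, 62) mm in the case's frame. The hinge line runs along the case's y. Its axes turn with the lid: -x runs from the hinge to the free edge, z is the normal of the outer face (up when shut)
- lid_edge (a point): middle of the lid's free edge, half-way through its thickness, 147 mm from the hinge line. The lid is a flat slab 147 x 282 x 8 mm (the long side along the hinge); its inner face passes through the hinge line
- carton_mid (a point): centre of the orange carton (black top band, white panel on both broad faces): 40 (its x) x 65 (its y) x 150 (its z) mm, about 0.13 to 0.25 kg, z up while it stands. It stands on the case's floor, 5 mm above the table, 3 to 10 mm from an end wall, its broad faces (+x and -x) across the case's length, not always midway between the long walls
- carton: the same orange carton, origin at the centre of its underside (75 mm below the centre while it stands). Pushed near its top along the case's length, away from its end wall, it tips about its lower edge and falls onto a broad side in the free space
- black_carton: standing black carton with an orange top band, 40 x 65 x 150 mm; origin at the centre of its underside. Leave alone
- tape: cardboard-brown ring of tape lying flat, 100 mm across, 48 mm high; origin at the centre of its underside. Leave alone
- glue: white bottle with a red cap, 56 mm across, 150 mm high; origin at the centre of its underside. Leave alone
- cup: green open cup, 76 mm across, 90 mm high; origin at the centre of its underside. Leave alone
- blanks: flat stack of orange and red carton blanks, about 100 x 170 x 30 mm; origin at the centre of its underside. Leave alone
- label_roll: white upright roll of labels, 70 mm across, 50 mm high; origin at the centre of its underside. Leave alone
- small_box: small grey box with a yellow band, 36 (its x) x 80 (its y) x 36 mm high, about 0.15 kg, standing loose on the case's floor at the end opposite the carton; origin at the centre of its underside. It stays in the case, standing

How it is judged:
By the outcome, as a careful person would: the job done as asked, in the order asked, and still so for the second after the job is handed in, with the robot touching nothing.
It also fails if it takes over 42 s, if anything falls off the work surface, if the arm or the gripper's body presses on something with over 40 N, if the wrist force passes 120 N, or if a joint passes its speed limit or range.

## Working session

There is one attempt and no reset: what is moved stays moved. The work goes in short steps, Python scripts to look and compute and a tool call to move; the robot and the scene stay as the last step left them, time stands still between calls to the robot, and variables do not carry over. Pictures are saved under pics/ and viewed, and the job is handed in when it is done.

Besides the shell and the picture viewer there is one more tool, called by a JSON object that holds its "method" and its "body", one argument or row to a line. arm_command: Moves the arm, as the interface text tells. Shifts and turns lie within -1 to 1; 1 stands for 30 cm of shift or pi/2 rad of turn. Its arguments: {"type":"object","properties":{"moves":{"type":"array"},"grip_force":{"type":"number"}},"required":["moves"]}

```bash
mkdir -p pics; cat > h.py <<'E'
import numpy as np, cv2
from scipy.spatial.transform import Rotation as R
from bench import r
def grab(n,f):
    im=r.get_image(n); cv2.imwrite('pics/'+f+'.png',im['pixels'][:,:,::-1]); np.save('pics/'+f+'.npy',im,allow_pickle=True); return im
def load(f): return np.load('pics/'+f+'.npy',allow_pickle=True).item()
def pts(im,uv,T=None):
    K=np.array([[im['fx'],0,im['cx']],[0,im['fy'],im['cy']],[0,0,1.]])
    uv=np.array(uv,float).reshape(-1,2)
    n=cv2.undistortPoints(uv.reshape(-1,1,2),K,np.array([im['k1'],0,0,0.])).reshape(-1,2)
    z=np.array([im['range_z'][int(round(v)),int(round(u))] for u,v in uv])
    pc=np.c_[n*z[:,None],z]
    Rm=R.from_rotvec(np.ravel(im['rvec'])).as_matrix()
    return (pc-np.ravel(im['tvec']))@Rm
def cloud(im,step=1):
    v,u=np.mgrid[0:480:step,0:640:step]
    uv=np.c_[u.ravel(),v.ravel()]
    return pts(im,uv), im['pixels'][uv[:,1],uv[:,0]], uv
E
python3 - <<'E'
from h import *
print(r.get_state())
for n in('side','top'): grab(n,n+'0')
E
```

```text
{'time': 0.0, 'qpos': array([-1.41006779e+00,  8.79312284e-02,  1.37226021e+00, -3.16176195e-05,
        1.68359088e+00, -1.03120440e-01]), 'joint_vel': array([-0.00019435,  0.00065164, -0.00103125,  0.00084865,  0.00091629,
       -0.0021616 ]), 'tau': array([-2.98567320e-03, -3.51875567e+01, -3.13275075e+01, -5.52553174e-04,
        1.09376144e-02, -2.07770041e-07]), 'eef_pos': array([ 143.33368966, -530.47887422,  230.14909061]), 'orientation': array([-3.11212592e+00, -4.12958581e-01,  1.48289815e-04]), 'contact_force': array([ 0.25785157,  0.06846078, -0.09012773]), 'moment': array([-0.02404884,  0.0378202 , -0.04938387]), 'finger_gap': 1.0032960020870703}
```

View pics/side0.png

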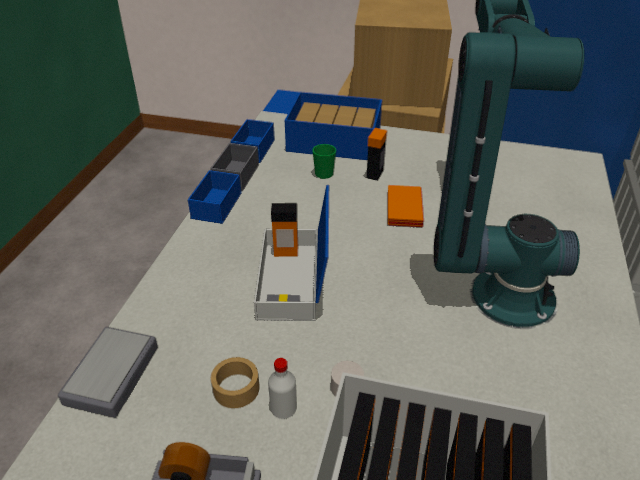

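View pics/top0.png

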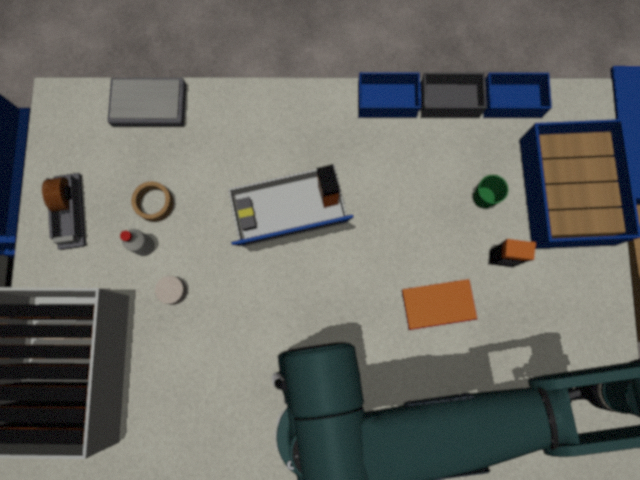

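The lid leans toward the robot. The carton is at the image-right end of the case (world -y, top px ~(328,185)) and the grey box is at the left end (~(245,212)). I'll measure both next.

```bash
python3 - <<'E'
from h import *
for n in('side0','top0'):
    im=load(n); P,C,uv=cloud(im); C=C.astype(int)
    print(n, 'cam', -R.from_rotvec(np.ravel(im['rvec'])).as_matrix().T@np.ravel(im['tvec']))
    hsv=cv2.cvtColor(im['pixels'],cv2.COLOR_RGB2HSV)[uv[:,1],uv[:,0]].astype(int)
    ok=(P[:,0]>300)&(P[:,0]<800)&(P[:,1]>-250)&(P[:,1]<250)&(im['range_z'].ravel()>0)
    ro=cv2.minAreaRect
    def show(nm,m,topz=None):
        Q=P[m]
        if len(Q)<8: print(nm,len(Q));return
        print(nm,len(Q),np.percentile(Q,[2,50,98],axis=0).round(0).tolist(), 'rect',[np.round(x,2) for x in cv2.minAreaRect(Q[:,:2].astype(np.float32))])
    blue=ok&(hsv[:,0]>100)&(hsv[:,0]<130)&(hsv[:,1]>120)&(P[:,2]>40)
    show('lid',blue)
    Q=P[blue]; c=Q.mean(0); w,v=np.linalg.eigh(np.cov((Q-c).T)); print(' lid plane n',v[:,0],'rms',w**.5, c)
    show('case rim',ok&(hsv[:,1]<60)&(abs(P[:,2]-62)<5)&(P[:,0]>450))
    show('floor',ok&(hsv[:,1]<60)&(abs(P[:,2]-5)<3)&(P[:,0]>450)&(hsv[:,2]>200))
    show('carton top',ok&(P[:,2]>148)&(hsv[:,2]<70))
    show('carton orange',ok&(hsv[:,0]<15)&(hsv[:,1]>150)&(P[:,2]>20)&(P[:,0]>450))
    show('yellow',ok&(hsv[:,0]>22)&(hsv[:,0]<35)&(hsv[:,1]>150)&(P[:,0]>450))
    show('box top',ok&(abs(P[:,2]-41)<4)&(P[:,0]>450)&(P[:,1]>60))
E
python3 - <<'E'
import cv2
a=cv2.imread('pics/top0.png')[150:260,215:370]
cv2.imwrite('pics/c1.png',cv2.resize(a,None,fx=5,fy=5,interpolation=2))
a=cv2.imread('pics/side0.png')[170:340,230:360]
cv2.imwrite('pics/c2.png',cv2.resize(a,None,fx=3.5,fy=3.5,interpolation=2))
E
```

```text
side0 cam [ 212.77264463 1157.51502131 1066.52689811]
lid 852 [[446.0, -57.0, 71.0], [478.0, 103.0, 158.0], [521.0, 204.0, 209.0]] rect [array([538.  ,  81.49]), array([135.56, 282.28]), np.float64(13.67)]
 lid plane n [0.95442946 0.24037406 0.17687486] rms [ 7.97840522 45.56043354 86.31370521] [479.79588979  94.58889846 153.14043762]
case rim 555 [[474.0, -61.0, 57.0], [571.0, 128.0, 62.0], [665.0, 234.0, 66.0]] rect [array([571.3 ,  86.31]), array([146.17, 288.67]), np.float64(13.41)]
floor 0
carton top 476 [[456.0, -43.0, 149.0], [589.0, -4.0, 156.0], [639.0, 190.0, 190.0]] rect [array([547.92,  81.86]), array([136.02, 271.52]), np.float64(13.94)]
carton orange 460 [[574.0, -10.0, 21.0], [604.0, 1.0, 84.0], [635.0, 11.0, 126.0]] rect [array([604.5 ,   1.02]), array([65.01, 14.63]), np.float64(14.1)]
yellow 59 [[545.0, 172.0, 37.0], [555.0, 185.0, 41.0], [566.0, 195.0, 60.0]] rect [array([576.89, 113.13]), array([ 19.57, 221.06]), np.float64(17.53)]
box top 374 [[476.0, 116.0, 37.0], [552.0, 194.0, 41.0], [633.0, 236.0, 45.0]] rect [array([592.49, 177.47]), array([114.32, 226.28]),
[... 440 characters left out ...]
 [array([565.15,  79.2 ]), array([154.13, 279.79]), np.float64(13.42)]
floor 0
carton top 513 [[454.0, -46.0, 149.0], [598.0, -20.0, 156.0], [635.0, 144.0, 179.0]] rect [array([537.16,  75.54]), array([142.54, 262.92]), np.float64(15.46)]
carton orange 143 [[570.0, -45.0, 28.0], [575.0, -30.0, 84.0], [580.0, -13.0, 137.0]] rect [array([575.24, -29.84]), array([ 3.21, 35.43]), np.float64(14.93)]
yellow 57 [[541.0, 174.0, 34.0], [549.0, 188.0, 42.0], [556.0, 202.0, 47.0]] rect [array([549.72, 187.6 ]), array([15.11, 29.19]), np.float64(12.07)]
box top 415 [[510.0, 89.0, 37.0], [554.0, 187.0, 41.0], [637.0, 217.0, 45.0]] rect [array([568.33, 132.01]), array([117.76, 169.32]), np.float64(13.37)]
```

View pics/c1.png

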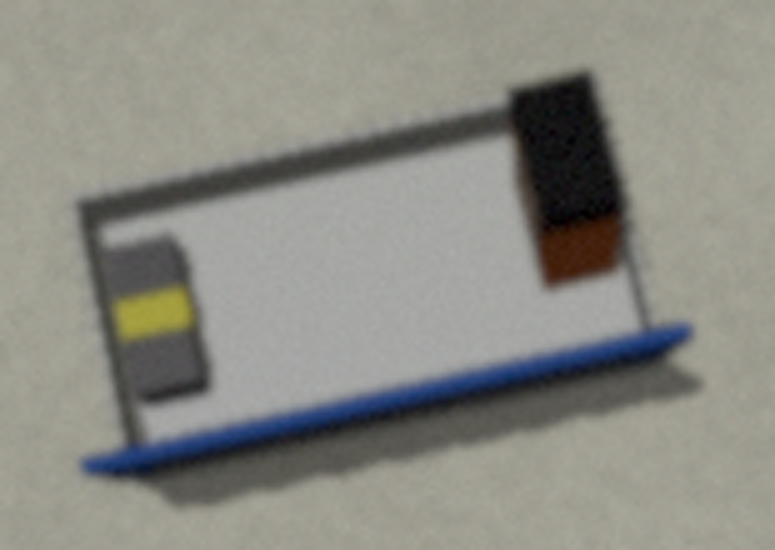

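View pics/c2.png

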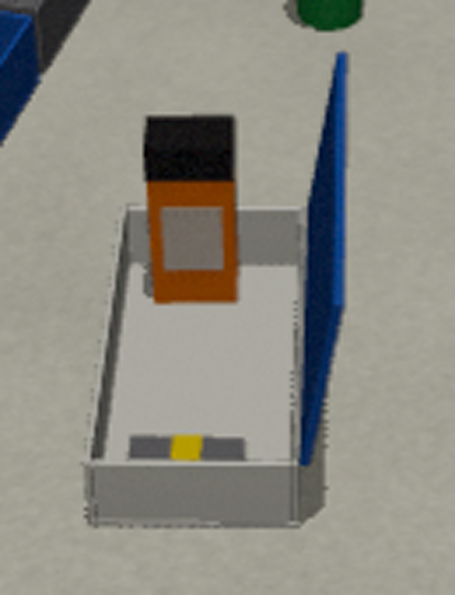

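```bash
python3 - <<'E'
from h import *
# carton front face plane for yaw, rim for yaw
a=np.radians(13.6)
for n in('side0','top0'):
    im=load(n); P,C,uv=cloud(im); hsv=cv2.cvtColor(im['pixels'],cv2.COLOR_RGB2HSV)[uv[:,1],uv[:,0]].astype(int)
    near=(P[:,0]>550)&(P[:,0]<660)&(P[:,1]>-70)&(P[:,1]<30)
    top=near&(abs(P[:,2]-155)<4)&(hsv[:,2]<80)
    rc=cv2.minAreaRect(P[top][:,:2].astype(np.float32)); print(n,'top',top.sum(),rc, np.median(P[top][:,2]))
    nn=np.array([np.cos(a),np.sin(a)]); uu=np.array([-np.sin(a),np.cos(a)])
    s=P[:,:2]@uu; t=P[:,:2]@nn
    print(' ctop s',np.percentile(s[top],[2,98]),'t',np.percentile(t[top],[2,98]))
    white=(hsv[:,1]<60)&(P[:,0]>450)&(P[:,0]<700)
    rim=white&(abs(P[:,2]-62)<2.5)&(s>-200)&(s<150)&(t>450)&(t<680)&(im['range_z'].ravel()>0)
    print(' rim s',np.percentile(s[rim],[1,3,50,97,99]),'t',np.percentile(t[rim],[1,3,50,97,99]))
    lid=(hsv[:,0]>100)&(hsv[:,0]<130)&(hsv[:,1]>120)&(P[:,2]>66)&(t>400)&(t<600)&(abs(s)<260)
    k=lid&(P[:,2]<215); print(' lid s',np.percentile(s[k],[1,99]),'z',np.percentile(P[k][:,2],[1,99]))
    for z in range(70,215,15):
        q=k&(abs(P[:,2]-z)<7)
        if q.sum()>5: print('  z',z,q.sum(),np.percentile(t[q],[5,50,95]).round(1))
st=r.get_state(); print(R.from_rotvec(st['orientation']).as_matrix().round(3))
E
```

```text
side0 top 261 ((609.404541015625, -16.892601013183594), (64.65121459960938, 49.877845764160156), 17.691791534423828) 155.2757450958707
 ctop s [-182.03660132 -136.80443641] t [556.6495175  619.45900452]
 rim s [-191.53539309 -188.77014468    1.66326582   90.10887479   91.67911173] t [503.14172002 503.90975696 588.31620285 647.39411672 647.98850476]
 lid s [-180.87943816   91.37714745] z [ 69.4195761  209.86551507]
  z 70 42 [496.7 501.4 502.3]
  z 85 59 [496.6 499.4 501.3]
  z 100 71 [493.1 497.  498.5]
  z 115 66 [490.2 494.5 495.8]
  z 130 66 [488.  492.2 494.1]
  z 145 71 [487.4 489.9 492. ]
  z 160 71 [485.1 487.6 488.9]
  z 175 68 [482.9 485.4 486.3]
  z 190 70 [480.7 483.2 484. ]
  z 205 220 [474.4 478.7 481.4]
top0 top 372 ((605.1331787109375, -21.81345558166504), (64.20816040039062, 38.900211334228516), 14.413801193237305) 155.41978867291633
 ctop s [-182.15056215 -144.72909334] t [551.84042556 613.97657124]
 rim s [-195.35533196 -195.22060255  -10.63644137   83.17296728   83.50379698] t [497.8270038  513.29509846 638.23038665 644.27026993 644.52612629]
 lid s [-186.14339845   77.07645797] z [132.18240797 211.91721794]
  z 145 22 [477.1 478.1 547.1]
  z 160 34 [474.9 475.9 559.4]
  z 175 42 [472.5 473.4 474.6]
  z 190 50 [470.9 471.9 473. ]
  z 205 273 [469.3 471.4 474. ]
[[ 0.965  0.261 -0.   ]
 [ 0.261 -0.965  0.002]
 [ 0.    -0.002 -1.   ]]
```

The case's long axis is turned about 13.6°, and the lid angle is about 1.73. The carton's back face is at s≈-182 and its centre at t≈585, where s and t run along and across the case. I'll move the tool behind the carton first.

{"method": "arm_command", "body": {
  "moves": [
    [0.4,0.0964,-0.0489,0,0,0,0],
    [0.4,0.0964,-0.0489,0,0,0,0],
    [0.4,0.0964,-0.0489,0,0,0,0],
    [0.4,0.0964,-0.0489,0,0,0,0],
    [0.4,0.0964,-0.0489,0,0,0,0],
    [0.4,0.0964,-0.0489,0,0,0,0],
    [0.4,0.0964,-0.0489,0,0,0,0],
    [0.4,0.0964,-0.0489,0,0,0,0],
    [0.4,0.0964,-0.0489,0,0,0,0],
    [0.4,0.0964,-0.0489,0,0,0,0]
  ]
}}

```text
time: 0.93
eef_pos: [385.1, -312.5, 230.8]
orientation: [-3.114, -0.413, 0.001]
contact_force: [-0.1, -1.0, 0.1]
finger_gap: 0.297
```

{"method": "arm_command", "body": {
  "moves": [
    [0.4,0.0964,-0.0489,0,0,0,0],
    [0.4,0.0964,-0.0489,0,0,0,0],
    [0.4,0.0964,-0.0489,0,0,0,0],
    [0.4,0.0964,-0.0489,0,0,0,0],
    [0.4,0.0964,-0.0489,0,0,0,0],
    [0.4,0.0964,-0.0489,0,0,0,0],
    [0.4,0.0964,-0.0489,0,0,0,0],
    [0.4,0.0964,-0.0489,0,0,0,0],
    [0.4,0.0964,-0.0489,0,0,0,0],
    [0.4,0.0964,-0.0489,0,0,0,0]
  ]
}}

```text
time: 1.77
eef_pos: [626.1, -95.6, 230.5]
orientation: [-3.114, -0.413, 0.002]
contact_force: [1.1, -0.4, -0.5]
finger_gap: 0.3
```

{"method": "arm_command", "body": {
  "moves": [
    [0.4,0,0,0,0,0,-0.0756],
    [0.4,0,0,0,0,0,-0.0756],
    [0.4,0,0,0,0,0,-0.0756],
    [0.4,0,0,0,0,0,-0.0756],
    [0.4,0,0,0,0,0,-0.0756],
    [0.4,0,0,0,0,0,-0.0756],
    [0.4,0,0,0,0,0,-0.0756],
    [0.4,0,0,0,0,0,-0.0756],
    [0.4,0,0,0,0,0,-0.0756],
    [0.4,0,0,0,0,0,-0.0756]
  ]
}}

```text
time: 2.6
eef_pos: [625.0, -96.9, 230.4]
orientation: [-2.343, -2.091, 0.001]
contact_force: [-0.1, -0.8, 0.1]
finger_gap: 0.3
```

{"method": "arm_command", "body": {
  "moves": [
    [0.4,0,0,0,0,0,-0.0756],
    [0.4,0,0,0,0,0,-0.0756],
    [0.4,0,0,0,0,0,-0.0756],
    [0.4,0,0,0,0,0,0]
  ]
}}

```text
time: 2.93
eef_pos: [625.0, -96.9, 230.5]
orientation: [-1.94, -2.469, 0.001]
contact_force: [-0.2, 0.4, 1.4]
finger_gap: 0.301
```

```bash
cat >> h.py <<'E'
def where():
    st=r.get_state(); a=np.radians(13.6); p=st['eef_pos']
    n=np.array([np.cos(a),np.sin(a)]); u=np.array([-np.sin(a),np.cos(a)])
    M=R.from_rotvec(st['orientation']).as_matrix()
    print('t=%.2f s %.1f t %.1f z %.1f'%(st['time'],p[:2]@u,p[:2]@n,p[2]),'toolx in (s,t)',(M[:2,0]@u).round(3),(M[:2,0]@n).round(3),'zaxis',M[:,2].round(3),'F',st['contact_force'].round(1),'gap',round(st['finger_gap'],2))
E
python3 - <<'E'
from h import *
where(); grab('side','side1')
E
```

```text
t=2.93 s -241.1 t 584.7 z 230.5 toolx in (s,t) 1.0 -0.001 zaxis [-0.002  0.    -1.   ] F [-0.2  0.4  1.4] gap 0.3
```

View pics/side1.png

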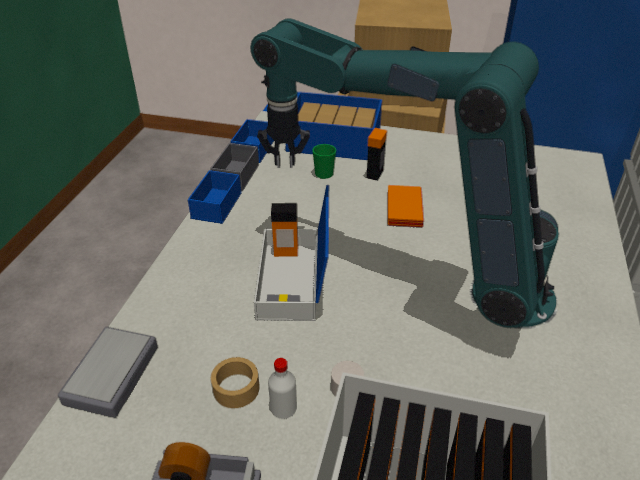

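The gripper is aligned behind the carton and the arm is well above everything. Next I'll lower it and approach.

{"method": "arm_command", "body": {
  "moves": [
    [0.4,0,0,0.085,0,0,0],
    [0.4,0,0,0.085,0,0,0],
    [0.4,0,0,0.085,0,0,0],
    [0.4,0,0,0.085,0,0,0],
    [0.4,0.03,0,0,0,0,0],
    [0.4,0.03,0,0,0,0,0],
    [0.4,0.03,0,0,0,0,0],
    [0.4,0.03,0,0,0,0,0],
    [0.4,0.01,0,0,0,0,0],
    [0.4,0.01,0,0,0,0,0]
  ]
}}

```text
time: 3.82
eef_pos: [616.2, -55.2, 131.5]
orientation: [1.94, 2.467, 0.002]
contact_force: [-0.1, 0.3, -0.7]
finger_gap: 0.299
```

{"method": "arm_command", "body": {
  "moves": [
    [0.4,0.01,0,0,0,0,0],
    [0.4,0.01,0,0,0,0,0],
    [0.4,0.01,0,0,0,0,0],
    [0.4,0.01,0,0,0,0,0],
    [0.4,0.01,0,0,0,0,0],
    [0.4,0.01,0,0,0,0,0],
    [0.4,0.01,0,0,0,0,0]
  ]
}}

```text
time: 4.4
eef_pos: [610.4, -35.5, 129.2]
orientation: [-1.944, -2.468, 0.0]
contact_force: [-1.1, 0.2, 0.5]
finger_gap: 0.304
```

```bash
python3 - <<'E'
from h import *
where(); im=grab('side','side2'); cv2.imwrite('pics/c3.png',cv2.resize(im['pixels'][100:340,200:380,::-1],None,fx=2.5,fy=2.5))
E
```

```text
t=4.40 s -178.1 t 585.0 z 129.2 toolx in (s,t) 1.0 0.001 zaxis [-0. -0. -1.] F [-1.1  0.2  0.5] gap 0.3
```

View pics/c3.png

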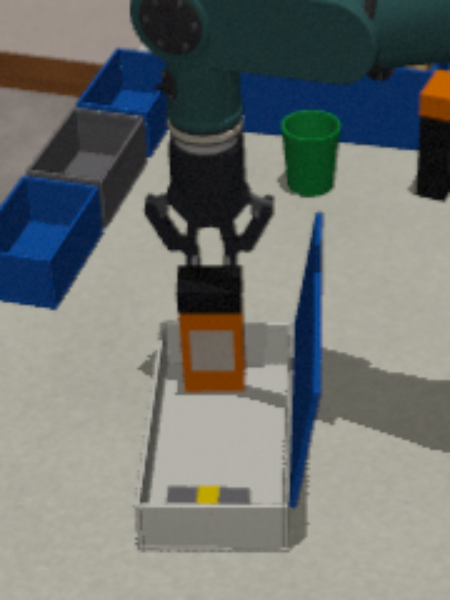

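The carton is starting to lean and its base hasn't moved (its lower edge is still at row ~256). I'll keep pushing slowly.

{"method": "arm_command", "body": {
  "moves": [
    [0.4,0.01,0,0,0,0,0],
    [0.4,0.01,0,0,0,0,0],
    [0.4,0.01,0,0,0,0,0],
    [0.4,0.01,0,0,0,0,0],
    [0.4,0.01,0,0,0,0,0]
  ]
}}

```text
time: 4.87
eef_pos: [606.9, -20.8, 129.3]
orientation: [-1.943, -2.468, 0.0]
contact_force: [-0.1, 0.3, 0.5]
finger_gap: 0.303
```

```bash
python3 - <<'E'
from h import *
where(); im=grab('side','side3'); cv2.imwrite('pics/c4.png',cv2.resize(im['pixels'][100:340,200:380,::-1],None,fx=2.5,fy=2.5))
E
```

```text
t=4.87 s -162.9 t 585.0 z 129.3 toolx in (s,t) 1.0 0.001 zaxis [-0. -0. -1.] F [-0.1  0.3  0.5] gap 0.3
```

View pics/c4.png

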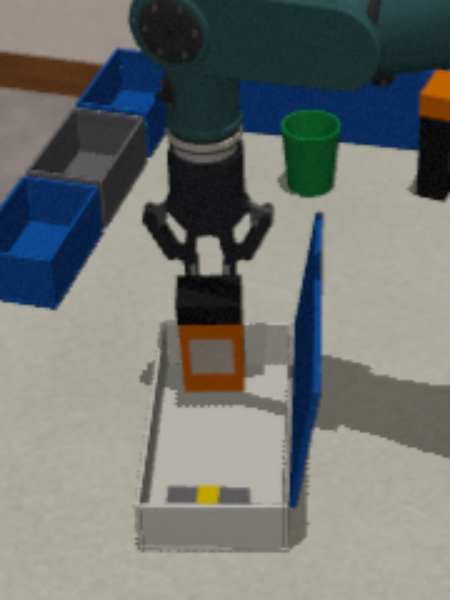

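It's tipping in place and staying square, so I'll continue.

{"method": "arm_command", "body": {
  "moves": [
    [0.4,0.01,0,0,0,0,0],
    [0.4,0.01,0,0,0,0,0],
    [0.4,0.01,0,0,0,0,0],
    [0.4,0.01,0,0,0,0,0],
    [0.4,0.01,0,0,0,0,0],
    [0.4,0.01,0,0,0,0,0],
    [0.4,0,0,0,0,0,0],
    [0.4,0,0,0,0,0,0]
  ]
}}

```text
time: 5.58
eef_pos: [602.7, -3.4, 129.3]
orientation: [1.943, 2.469, -0.0]
contact_force: [-0.1, 0.2, -0.7]
finger_gap: 0.302
```

```bash
python3 - <<'E'
from h import *
where(); im=grab('side','side4'); cv2.imwrite('pics/c5.png',cv2.resize(im['pixels'][100:340,200:380,::-1],None,fx=2.5,fy=2.5))
E
```

```text
t=5.58 s -145.1 t 585.0 z 129.3 toolx in (s,t) 1.0 0.0 zaxis [ 0. -0. -1.] F [-0.1  0.2 -0.7] gap 0.3
```

View pics/c5.png

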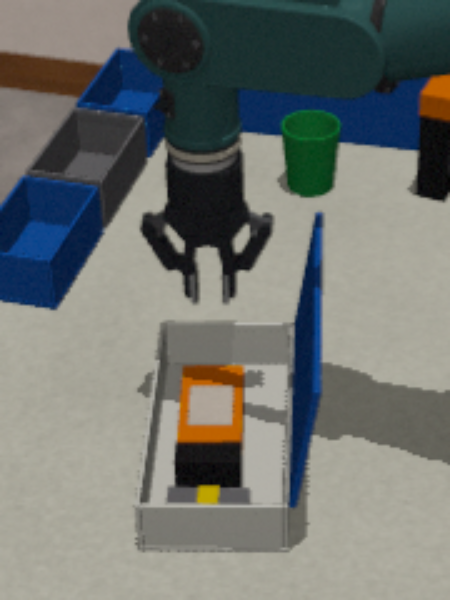

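The carton has gone flat. I'll raise the tool, cross above the lid to its back side, and check from above.

{"method": "arm_command", "body": {
  "moves": [
    [1,0,0,-0.1,0,0,0],
    [1,0,0,-0.1,0,0,0],
    [1,0,0,-0.1,0,0,0],
    [1,0,0,-0.1,0,0,0],
    [1,0,0,0,0,0,0]
  ]
}}

```text
time: 6.05
eef_pos: [605.5, -4.1, 258.0]
orientation: [1.936, 2.458, 0.012]
contact_force: [0.6, 0.1, 2.0]
finger_gap: 0.0
```

{"method": "arm_command", "body": {
  "moves": [
    [1,0.0307,-0.0533,0,0,0,0],
    [1,0.0307,-0.0533,0,0,0,0],
    [1,0.0307,-0.0533,0,0,0,0],
    [1,0.0307,-0.0533,0,0,0,0],
    [1,0.0307,-0.0533,0,0,0,0],
    [1,0.0307,-0.0533,0,0,0,0],
    [1,0.0307,-0.0533,0,0,0,0],
    [1,0.0307,-0.0533,0,0,0,0],
    [1,0.0307,-0.0533,0,0,0,0],
    [1,0.0307,-0.0533,0,0,0,0]
  ]
}}

```text
time: 6.88
eef_pos: [424.9, 48.5, 249.2]
orientation: [1.944, 2.468, 0.0]
contact_force: [0.6, -0.4, 0.1]
finger_gap: 0.002
```

```bash
python3 - <<'E'
from h import *
where(); im=grab('top','top1'); grab('side','side5')
cv2.imwrite('pics/c6.png',cv2.resize(im['pixels'][130:290,200:400,::-1],None,fx=4,fy=3.75))
P,C,uv=cloud(im); hsv=cv2.cvtColor(im['pixels'],cv2.COLOR_RGB2HSV)[uv[:,1],uv[:,0]].astype(int)
m=(hsv[:,0]<20)&(hsv[:,1]>150)&(P[:,0]>480)&(P[:,0]<680)&(abs(P[:,1]-80)<150)&(P[:,2]<150)
print(m.sum(),np.percentile(P[m],[2,50,98],axis=0).round(0) if m.sum() else '')
E
```

```text
t=6.88 s -52.8 t 424.3 z 249.2 toolx in (s,t) 1.0 0.001 zaxis [ 0. -0. -1.] F [ 0.6 -0.4  0.1] gap 0.0
65 [[610.   9.  39.]
 [617.  26.  45.]
 [625.  61.  53.]]
```

View pics/c6.png

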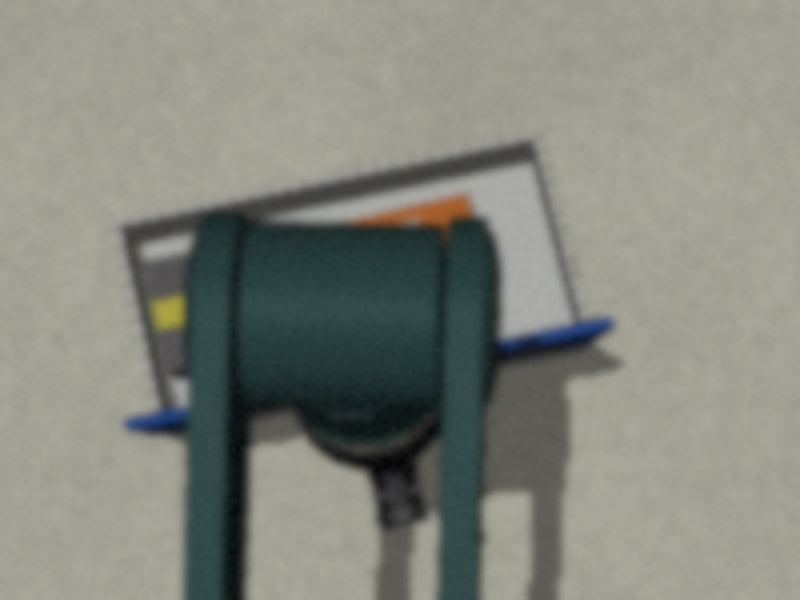

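View pics/side5.png

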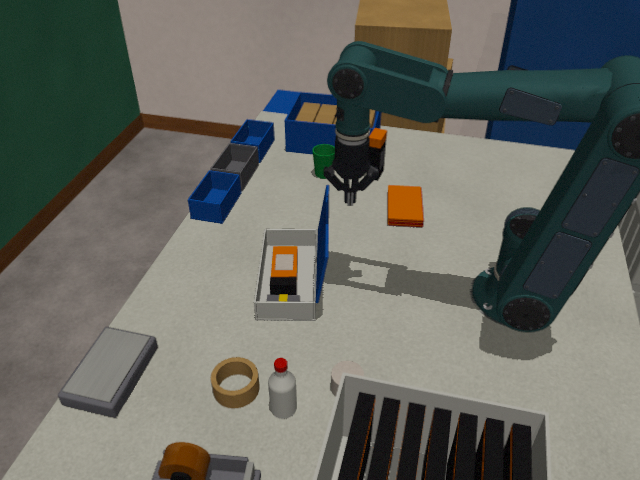

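```bash
python3 - <<'E'
from h import *
im=load('side5'); P,C,uv=cloud(im); a=np.radians(13.6)
n=np.array([np.cos(a),np.sin(a)]); u=np.array([-np.sin(a),np.cos(a)]); s=P[:,:2]@u; t=P[:,:2]@n
hsv=cv2.cvtColor(im['pixels'],cv2.COLOR_RGB2HSV)[uv[:,1],uv[:,0]].astype(int)
inn=(s>-185)&(s<82)&(t>510)&(t<640)
m=inn&(abs(P[:,2]-41)<12)
for lo in range(-180,82,10):
    q=m&(s>=lo)&(s<lo+10)&(abs(t-585)<25)
    if q.sum()>3: print(lo,q.sum(),np.median(P[q][:,2]).round(1),np.median(C[q],axis=0))
o=inn&(hsv[:,0]<15)&(hsv[:,1]>150)&(P[:,2]>36);print('orange s,t',np.percentile(s[o],[2,98]),np.percentile(t[o],[2,98]))
y=inn&(hsv[:,0]>22)&(hsv[:,0]<35)&(hsv[:,1]>150);print('yellow s,t',np.percentile(s[y],[5,95]),np.percentile(t[y],[5,95]))
cv2.imwrite('pics/c7.png',cv2.resize(im['pixels'][210:330,230:350,::-1],None,fx=5,fy=5,interpolation=2))
E
```

```text
-140 43 44.8 [179.  93.   0.]
-130 46 45.3 [180.  90.   0.]
-120 45 45.5 [180.  90.   0.]
-110 46 45.9 [169.5 119.5  92. ]
-100 50 46.2 [163.5 153.  142. ]
-90 48 45.0 [164. 154. 143.]
-80 51 46.3 [165. 154. 143.]
-70 50 46.5 [164. 154. 143.]
-60 54 46.0 [164.  152.5 141. ]
-50 52 45.9 [164. 138. 124.]
-40 56 45.8 [180.  90.   0.]
-30 53 45.0 [180.  90.   0.]
-20 45 46.6 [42. 26. 18.]
-10 67 45.9 [21. 19. 19.]
0 80 43.1 [18. 16. 18.]
10 75 38.1 [12. 11. 12.]
40 63 41.5 [91. 89. 80.]
50 55 41.2 [87. 85. 82.]
60 11 43.1 [115. 102.  73.]
orange s,t [-140.1442529   -12.23304193] [553.73552641 617.78911793]
yellow s,t [38.89186547 60.95034085] [572.85232305 591.87936672]
```

View pics/c7.png

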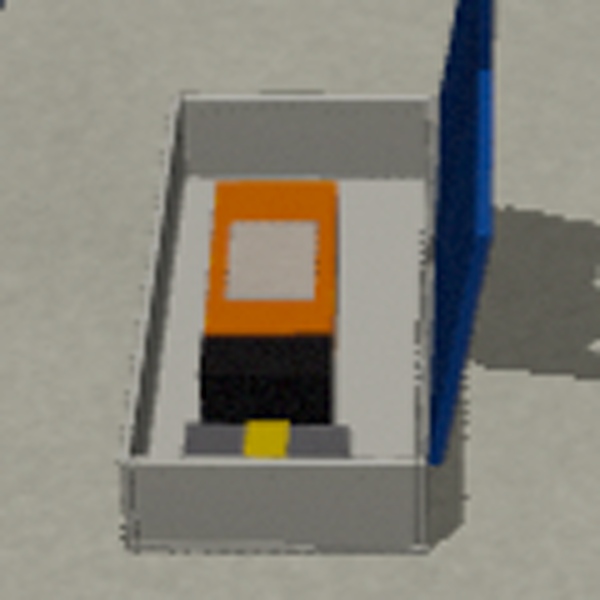

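The carton is flat (top at 45 mm over s -142 to +8). The grey box is standing untouched at s≥38, with about 30 mm between them. Next I'll lower the tool behind the lid and push it.

{"method": "arm_command", "body": {
  "moves": [
    [1,0,0,0.0823,0,0,0],
    [1,0,0,0.0823,0,0,0],
    [1,0,0,0.0823,0,0,0],
    [1,0,0,0,0,0,0],
    [1,0,0.02,0,0,0,0],
    [1,0,0.02,0,0,0,0],
    [1,0,0.02,0,0,0,0],
    [1,0,0.02,0,0,0,0],
    [1,0,0.02,0,0,0,0],
    [1,0,0.02,0,0,0,0]
  ]
}}

```text
time: 7.82
eef_pos: [461.7, 56.9, 176.2]
orientation: [1.943, 2.468, 0.0]
contact_force: [-2.0, -0.8, 1.1]
finger_gap: -0.003
```

{"method": "arm_command", "body": {
  "moves": [
    [1,0,0.02,0,0,0,0],
    [1,0,0.02,0,0,0,0],
    [1,0,0.02,0,0,0,0],
    [1,0,0.02,0,0,0,0]
  ]
}}

```text
time: 8.15
eef_pos: [484.5, 62.6, 175.2]
orientation: [-1.943, -2.468, 0.0]
contact_force: [-1.3, -0.6, 0.9]
finger_gap: -0.001
```

```bash
python3 - <<'E'
from h import *
where(); im=grab('side','side6'); cv2.imwrite('pics/c8.png',cv2.resize(im['pixels'][100:340,220:420,::-1],None,fx=2.5,fy=2.5))
E
```

```text
t=8.15 s -53.1 t 485.7 z 175.2 toolx in (s,t) 1.0 0.001 zaxis [-0. -0. -1.] F [-1.3 -0.6  0.9] gap -0.0
```

View pics/c8.png

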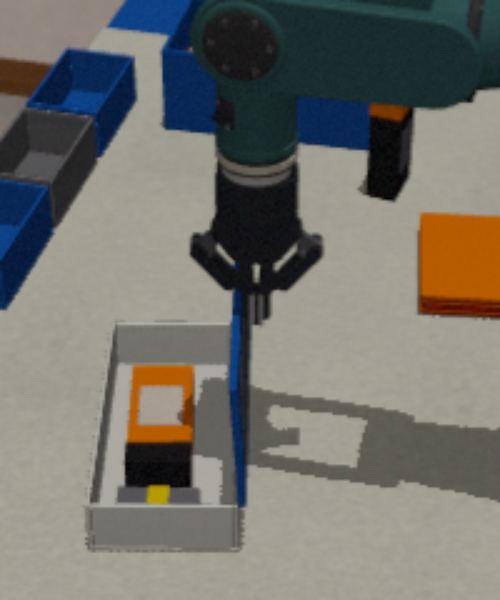

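The lid is now about upright and the finger is pushing its outer face, but the gripper's knuckles are close to the lid's top edge. I'll rise a little and keep pushing.

{"method": "arm_command", "body": {
  "moves": [
    [1,0,0,-0.02,0,0,0],
    [1,0,0,-0.02,0,0,0],
    [1,0,0.02,0,0,0,0],
    [1,0,0.02,0,0,0,0],
    [1,0,0.02,0,0,0,0],
    [1,0,0.02,0,0,0,0],
    [1,0,0.02,0,0,0,0]
  ]
}}

```text
time: 8.78
eef_pos: [513.5, 69.6, 186.6]
orientation: [-1.943, -2.468, 0.002]
contact_force: [-1.4, -0.8, -1.0]
finger_gap: -0.001
```

```bash
python3 - <<'E'
from h import *
where(); im=grab('side','side7'); cv2.imwrite('pics/c9.png',cv2.resize(im['pixels'][100:340,220:420,::-1],None,fx=2.5,fy=2.5))
E
```

```text
t=8.78 s -53.1 t 515.4 z 186.6 toolx in (s,t) 1.0 0.001 zaxis [-0.001 -0.    -1.   ] F [-1.4 -0.8 -1. ] gap -0.0
```

View pics/c9.png

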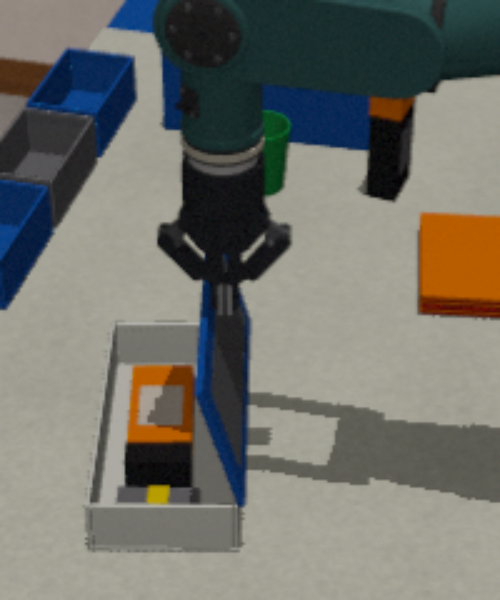

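The lid is at about 75° and following the finger. I'll carry on along the arc.

{"method": "arm_command", "body": {
  "moves": [
    [1,0,0.0192,0.0175,0,0,0],
    [1,0,0.0192,0.0175,0,0,0],
    [1,0,0.0192,0.0175,0,0,0],
    [1,0,0.0192,0.0175,0,0,0],
    [1,0,0.0208,0.0142,0,0,0],
    [1,0,0.0208,0.0142,0,0,0],
    [1,0,0.0208,0.0142,0,0,0],
    [1,0,0.0208,0.0142,0,0,0]
  ]
}}

```text
time: 9.5
eef_pos: [560.3, 80.9, 148.5]
orientation: [-1.943, -2.468, 0.001]
contact_force: [-1.4, -0.0, 0.2]
finger_gap: 0.001
```

```bash
python3 - <<'E'
from h import *
where(); im=grab('side','side8'); cv2.imwrite('pics/c10.png',cv2.resize(im['pixels'][100:340,220:420,::-1],None,fx=2.5,fy=2.5))
E
```

```text
t=9.50 s -53.1 t 563.6 z 148.5 toolx in (s,t) 1.0 0.001 zaxis [-0.001 -0.    -1.   ] F [-1.4 -0.   0.2] gap 0.0
```

View pics/c10.png

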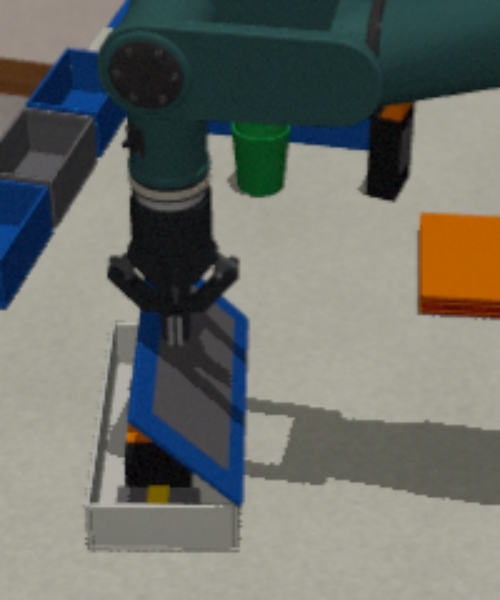

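{"method": "arm_command", "body": {
  "moves": [
    [1,0,0.0167,0.0192,0,0,0],
    [1,0,0.0167,0.0192,0,0,0],
    [1,0,0.0167,0.0192,0,0,0],
    [1,0,0.0167,0.0192,0,0,0],
    [1,0,0.0113,0.0225,0,0,0],
    [1,0,0.0113,0.0225,0,0,0],
    [1,0,0.0113,0.0225,0,0,0],
    [1,0,0.0113,0.0225,0,0,0]
  ]
}}

```text
time: 10.22
eef_pos: [592.5, 88.6, 98.2]
orientation: [-1.943, -2.468, 0.001]
contact_force: [-1.1, -0.6, 1.1]
finger_gap: -0.001
```

{"method": "arm_command", "body": {
  "moves": [
    [1,0,0.005,0.02,0,0,0],
    [1,0,0.005,0.02,0,0,0],
    [1,0,0,0.015,0,0,0],
    [1,0,0,0.01,0,0,0]
  ]
}}

```text
time: 10.55
eef_pos: [595.3, 89.4, 78.8]
orientation: [-1.943, -2.468, 0.001]
contact_force: [1.9, -0.6, 0.4]
finger_gap: 0.001
```

```bash
python3 - <<'E'
from h import *
where(); im=grab('side','side9'); cv2.imwrite('pics/c11.png',cv2.resize(im['pixels'][100:340,220:420,::-1],None,fx=2.5,fy=2.5))
E
```

```text
t=10.55 s -53.1 t 599.6 z 78.8 toolx in (s,t) 1.0 0.001 zaxis [-0.001 -0.    -1.   ] F [ 1.9 -0.6  0.4] gap 0.0
```

View pics/c11.png

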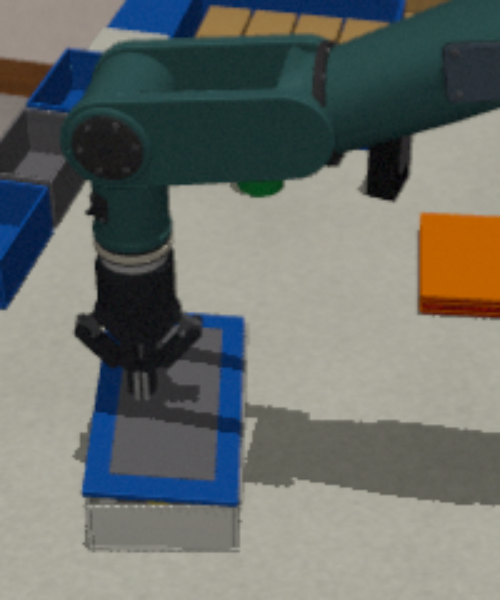

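The lid is nearly shut. I'll press down slowly and watch the force.

{"method": "arm_command", "body": {
  "moves": [
    [1,0,0,0.01,0,0,0],
    [1,0,0,0.01,0,0,0],
    [1,0,0,0.007,0,0,0],
    [1,0,0,0,0,0,0]
  ]
}}

```text
time: 10.93
eef_pos: [595.2, 89.3, 71.1]
orientation: [-1.943, -2.468, 0.001]
contact_force: [-1.2, -0.6, -0.4]
finger_gap: -0.001
```

{"method": "arm_command", "body": {
  "moves": [
    [1,0,0,0.004,0,0,0],
    [1,0,0,0,0,0,0]
  ]
}}

```text
time: 11.1
eef_pos: [595.3, 89.3, 70.2]
orientation: [-1.943, -2.468, 0.0]
contact_force: [0.8, -0.2, 0.4]
finger_gap: 0.002
```

{"method": "arm_command", "body": {
  "moves": [
    [1,0,0,0.004,0,0,0],
    [1,0,0,0,0,0,0]
  ]
}}

```text
time: 11.27
eef_pos: [595.4, 89.3, 70.1]
orientation: [1.943, 2.468, -0.0]
contact_force: [-1.9, -1.0, 4.0]
finger_gap: -0.002
```

{"method": "arm_command", "body": {
  "moves": [
    [1,0,0,0.004,0,0,0],
    [1,0,0,0,0,0,0]
  ]
}}

```text
time: 11.43
eef_pos: [595.5, 89.3, 70.0]
orientation: [1.943, 2.468, 0.0]
contact_force: [-3.7, -0.1, 8.3]
finger_gap: -0.0
```

The height has stalled at 70.0 mm and the force is rising, so the lid is on its stop. I'll give it one more small press, then retreat.

{"method": "arm_command", "body": {
  "moves": [
    [1,0,0,0.005,0,0,0],
    [1,0,0,0,0,0,0],
    [1,0,0,0,0,0,0]
  ]
}}

```text
time: 11.68
eef_pos: [595.5, 89.4, 69.9]
orientation: [1.943, 2.468, 0.001]
contact_force: [-6.9, 0.1, 13.2]
finger_gap: -0.001
```

{"method": "arm_command", "body": {
  "moves": [
    [1,0,0,-0.02,0,0,0],
    [1,0,0,-0.06,0,0,0],
    [1,0,0,-0.1,0,0,0],
    [1,0,0,-0.12,0,0,0],
    [1,0,0,-0.12,0,0,0],
    [1,0,0,-0.12,0,0,0],
    [1,0,0,0,0,0,0]
  ]
}}

```text
time: 12.27
eef_pos: [599.0, 89.6, 238.4]
orientation: [1.936, 2.458, 0.017]
contact_force: [0.5, 0.3, 2.4]
finger_gap: 0.001
```

{"method": "arm_command", "body": {
  "moves": [
    [1,-0.1,-0.05,0,0,0,0],
    [1,-0.1,-0.05,0,0,0,0],
    [1,-0.1,-0.05,0,0,0,0],
    [1,-0.1,-0.05,0,0,0,0],
    [1,-0.1,-0.05,0,0,0,0],
    [1,-0.1,-0.05,0,0,0,0],
    [1,-0.1,-0.05,0,0,0,0],
    [1,-0.1,-0.05,0,0,0,0],
    [1,-0.1,-0.05,0,0,0,0],
    [1,-0.1,-0.05,0,0,0,0]
  ]
}}

```text
time: 13.1
eef_pos: [519.4, -239.0, 227.9]
orientation: [-1.944, -2.468, 0.0]
contact_force: [-0.4, -1.2, -0.2]
finger_gap: -0.006
```

```bash
python3 - <<'E'
from h import *
where(); im=grab('side','side10'); grab('top','top2')
a=np.radians(13.6);n=np.array([np.cos(a),np.sin(a)]); u=np.array([-np.sin(a),np.cos(a)])
for f in('side10','top2'):
    im=load(f);P,C,uv=cloud(im); s=P[:,:2]@u;t=P[:,:2]@n
    m=(s>-190)&(s<85)&(P[:,2]>55)&(P[:,2]<100)
    for lo in range(505,645,20):
        q=m&(t>lo)&(t<lo+20); print(f,lo,q.sum(),np.median(P[q][:,2]).round(1))
E
```

```text
t=13.10 s -354.4 t 448.7 z 227.9 toolx in (s,t) 1.0 0.001 zaxis [-0. -0. -1.] F [-0.4 -1.2 -0.2] gap -0.01
side10 505 580 70.0
side10 525 576 70.7
side10 545 573 70.5
side10 565 577 70.5
side10 585 578 70.6
side10 605 578 70.5
side10 625 575 70.0
top2 505 869 70.2
top2 525 857 70.8
top2 545 834 70.5
top2 565 854 70.9
top2 585 830 70.6
top2 605 809 70.7
top2 625 818 70.3
```

View pics/side10.png

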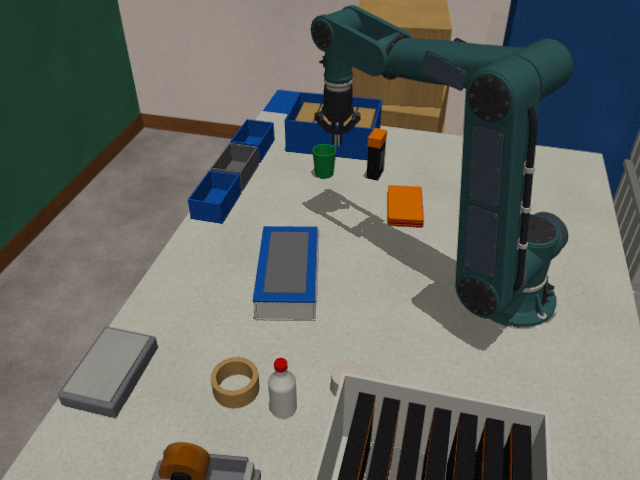

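View pics/top2.png

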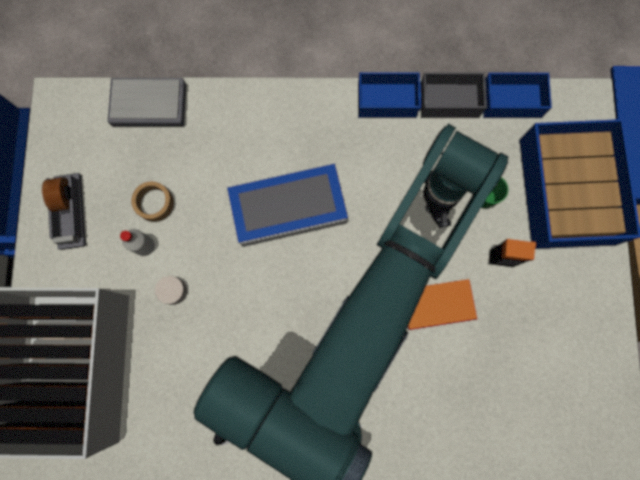

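The lid is flat at 70 mm across its whole width. The other objects are where they were and the arm is clear, so I'm handing in.

```bash
python3 -c "
from bench import r
print(r.finish_job())"
```

```text
the job is handed in; nothing more can be done
None
```

The carton is lying flat in the case and the lid is fully shut. I handed the job in with about 13 s used of the 42 s allowed.

- **Carton:** I pushed it over near its top with the fingers. It tipped about its lower edge without its base sliding. Before I closed the lid, its upper face measured about 45 mm above the table. There was about 30 mm between it and the grey box, which was still standing.
- **Lid:** I pushed it over from behind with the shut fingertips, then pressed down until the tool stopped at 70 mm. The press reached about 13 N downward (15 N in all). After I backed away, both cameras measured its upper face at 70–71 mm across the full width, so it is level and shut.
- **Surroundings:** In the last pictures the tool was clear of the case and touching nothing. The things around the case looked unmoved; I compared those by eye only.

No check failed. The one disagreement was between the two cameras, by a few millimetres on the case's position and more at its far end (up to about 8 mm), and I allowed for it.

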